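# Start the thumbscrew in the centrifuge tube carrier

## Robot

A 6-joint arm with a two-finger parallel gripper is mounted at the origin on the work surface. World frame = base frame: x ahead of the robot, y to its left, z up, the work surface at z = 0. Lengths are in mm, angles in rad, forces in N, time in s.
With the tool pointing down it reaches from about 350 to 925 mm from the base axis. Payload 6.4 kg.
Tool frame: the origin (TCP) lies between the finger pads; the fingertips stand 19 mm ahead of it and the grasp point (between the pads) is the TCP; z points along the fingers, x is the direction in which the jaws open and shut, and the axes are right-handed (so a half turn about z gives the same grasp; the last joint's range is limited). The gripper opens to 94 mm and grips with 3 to 60 N. Pads are 16 mm wide; open, the fingers measure 119 mm over their backs; the gripper's body (75 mm by 177 mm) begins 78 mm behind the grasp point.
Start: joints at [-0.174, 0.245, 1.558, -0, 1.339, -0.174], TCP at [650.011, 0.004, 224.455] pointing down, gripper open.
Joint ranges: [-3.13, 3.13], [-1.02, 2.26], [0.13, 2.54], [-0.95, 4.09], [0.21, 2.88], [-2.74, 2.74]. Speed limits (rad/s): [2.57, 2.57, 3.14, 3.14, 3.14, 3.14].

## Interface

Orientations are given as a unit quaternion [x, y, z, w].
In Python, from workcell import bot, read_camera, camera_params, job gives the robot as it stands.
- The arm moves only by the tool step_arm, never from a script. Its argument "commands" is a list of rows, each a list of 7 numbers: the shift along the tool's x, y, z scaled (see below), then the turn, a rotation vector about the tool's x, y, z scaled (see below), then the finger opening in mm, from 0 to 94. In form: [[dx, dy, dz, ax, ay, az, claw], ...]. A call has exactly 8 rows; each row is the pose to reach, as a shift and turn from the pose commanded when the call began, along the tool's axes at that moment; what a row does not reach only later rows make up. The controller multiplies each number of a shift by 0.08 m and each number of a turn by 90 degrees. A row lasts 1/12 s, in which the tool goes at most 41.7 mm and 7.16 degrees, less where a joint would pass 70% of its speed; a pose out of reach is approached as far as the arm can. A call with a number of a shift or a turn outside -1 to 1 is refused whole. A call with a gripper value outside its range is refused whole. The fingers move at their own pace and stop on an object; "squeeze" is the grip in N (left out, the last holds). Time passes only in rows, so rows that repeat a pose let the fingers close, or fill a call up. It gives the time, the measured TCP pose, the force and the opening at its end, in the units of the state.
- bot.get_state(): the state, without advancing time (a new reading comes with each control period).
- read_camera(name): name is "scene" or "side" or "wrist"; returns the picture (384x512x3 uint8, red, green, blue); there is no depth.
- camera_params(name): a dict with "mtx" (3x3 intrinsics, pixels), "cam_to_world" (4x4, takes a point from camera to world coordinates); the wrist camera has in their place "T_tool_cam" (4x4, takes a point from camera to tool coordinates, whose origin is the TCP and whose axes are the tool frame's). Camera axes: x right, y down, z forward; pixel columns grow to the right and rows downward; lengths in mm; the calibration is good to about 2 mm. A picture is of the moment at which its call begins: read the wrist's pose just before it. camera_params takes no time and is no camera call.
- job.close_job(): hands the job in, once; it reports no verdict.
The state is a dict: "clock": time; "joint_pos": joint angles; "joint_velocities": joint speeds; "tau": joint torques, N m; "position": TCP position; "orientation": TCP orientation; "force": force on the tool from outside, world axes, zero at the start; "moment": the same for the moment, N m; "grip_width": finger opening in mm.
Only numpy, scipy, OpenCV 4.12 (cv2) and the standard library are available. Lean on these libraries where they do the work, as an engineer would, in place of code of your own. Each camera call takes 0.05 s, during which the arm holds its last target.

## Task

Take the blue-headed thumbscrew out of the grey parts tray and stand it upright in the steel threaded boss in the middle of the tube carrier, its white line roughly square to the two yellow marks, so that it first rests on top of the thread; then turn it backward (anticlockwise from above) until you feel it drop into the thread. From there turn it forward (clockwise) one full turn and finish while still holding its head in the gripper, screw started and still; leave the tubes, the other parts and the bottles where they are.

Things in the scene. Friction and masses are not known exactly. Their poses are not given: they have to be found in the camera images.
- screw: Loose thumbscrew, 80 mm long, 90 to 140 g, standing head up in one of the tray's compartments (which one varies). Origin: centre of its lower end; z up its axis. Steel pilot pin and shank, diameter 17 mm, up to 56 mm (lowest 8 mm tapered to 12 mm), then the head.
- screw_head (a point): Middle of the screw's round knurled blue head, on its axis 68 mm above the origin; head diameter 33 mm (34 over knurls), 56 to 80 mm above the origin; may be gripped from any side. The white line on its top runs along the screw's own x axis, over the two lugs.
- screw_lugs (a point): Point on the screw's axis level with the underside of its two brass thread lugs, 26 mm above the origin. The lugs stick out on the screw's own +x and -x sides to 14 mm from the axis, 4 mm wide and 3 mm thick.
- boss_mouth (a point): Centre of the boss's flat top face, 86 mm above the table, axes as the carrier's. Outside diameter 38 mm, 18 mm above the plate; hole 18.6 mm. Right-hand two-start thread, 14 mm a turn. Screw origin below this point: 26 mm resting on the face, 32 mm dropped in, 46 mm one turn on (head then 10 mm above the boss). The thread goes on half a turn. Let go, the screw stays put and can be regripped.
- thread_gap (a point): One of two opposite gaps in the boss's flat face, 44 degrees wide at the hole, at the carrier's own +x (this point, 13 mm from the axis) and -x; beside each a yellow mark. With lugs over the gaps (white line within 10 degrees of the carrier's x) the screw drops 6 mm into the thread if the hand lets it sink. With the line 30 to 115 degrees clockwise (from above) of carrier x it rests on the face.
- gap_edge (a point): Point on the boss's flat face at the clockwise edge of the +x gap, 13 mm from the axis; its x axis points outward, 21 degrees clockwise of the carrier's x. The other gap's edge lies opposite. The lugs pass here, still on the face, when the screw is turned backward to the gap.
- stop (a point): Top of one of two dark stops, 4 mm high, 14 degrees wide, on the boss's face just anticlockwise of each gap. A screw on the face turned clockwise runs against a stop; turned anticlockwise it reaches the gap, and the stop keeps it from passing. In the thread it has 1.5 mm of up-and-down play; the hand must sink as it turns, 14 mm a turn.
- carrier: Centrifuge tube carrier, fixed: black and white block 120 mm (own x) by 190 mm (own y), aluminium plate on top at 68 mm, steel boss in the middle, yellow marks at the boss's own +x and -x sides. Origin: centre of the underside. Three capped tubes stand in its end rows, 79 mm to own +y and -y of the middle, tops 113 mm above the table.
- tray: Grey parts tray, fixed, 116 mm (own x) by 172 mm (own y), 30 mm high, floor and walls 4 mm, 2 by 3 compartments with centres at own x = -28, +28 mm and y = -56, 0, +56 mm. Origin: centre of the underside.
- spacer: Black ring, 30 mm diameter, 14 mm high, in the tray; leave. Origin: centre of the underside.
- foot: Black rubber cylinder, 26 mm diameter, 20 mm high, in the tray; leave. Origin: centre of the underside.
- plug: Orange stepped plug, 28 mm diameter, 26 mm high, in the tray; leave. Origin: centre of the underside.
- tube_a: Capped amber sample tube, 13 mm diameter (cap 17 mm), 103 mm long, standing in an end row of the carrier; leave. Origin: centre of the lower end.
- tube_b: Capped amber sample tube, 13 mm diameter (cap 17 mm), 103 mm long, standing in an end row of the carrier; leave. Origin: centre of the lower end.
- tube_c: Capped amber sample tube, 13 mm diameter (cap 17 mm), 103 mm long, standing in an end row of the carrier; leave. Origin: centre of the lower end.
- reagent: Amber bottle with a blue cap, 64 mm diameter, 110 mm high, beyond the work area; leave. Origin: centre of the underside.
- beaker: Clear cup, 68 mm diameter, 85 mm high, beyond the work area; leave. Origin: centre of the underside.
Mind the look-alikes: they are no part of the job. Of the things that look like the screw, the smallest one is meant.

How it is judged (in metres and radians):
On the way, in this order (a step that is already met when the one before it is completed fails the run):
1. the screw stands upright in the boss, its lugs resting on the flat face of the thread (horizontal distance between screw and boss_mouth below 0.005 m and angle between screw's own z axis and vertical below 0.15 rad and contact force between screw and carrier above 0.2 N and angle between the x axis of screw and the x axis of carrier, either way round above 0.7 rad and z of screw in the frame of boss_mouth between -0.0285 and -0.0225 m), for 0.2 s.
2. turned backward on the face, the lugs come to the gaps from their clockwise side (horizontal distance between screw and boss_mouth below 0.005 m and angle between screw's own z axis and vertical below 0.15 rad and angle between the x axis of screw and the x axis of gap_edge, either way round below 0.23 rad and z of screw in the frame of boss_mouth between -0.03 and -0.0225 m), for 0.04 s.
3. the screw has dropped into the thread (horizontal distance between screw and boss_mouth below 0.005 m and angle between screw's own z axis and vertical below 0.15 rad and contact force between screw and carrier above 0.2 N and z of screw in the frame of boss_mouth between -0.035 and -0.0295 m), for 0.15 s.
At the end, for the whole second after the job is handed in: The screw stands upright (within 0.15 rad) on the boss axis (5 mm), one turn in from the drop: origin 42 to 49.7 mm below the mouth (about 0.8 to 1.2 turns), at rest, and held by the fingers with more than 3 N (horizontal distance between screw and boss_mouth below 0.005 m and angle between screw's own z axis and vertical below 0.15 rad and z of screw in the frame of boss_mouth between -0.0497 and -0.042 m and contact force between the fingers and screw above 3 N and linear speed of screw below 0.02 m/s and angular speed of screw below 0.3 rad/s); the arm keeps its last pose, push and grip.
It fails at once if a tube is pulled out or knocked (distance of any of tube_a, tube_b, tube_c from where it was at the start of the episode above 0.015 m).
It fails at once if another part leaves its compartment (distance of any of spacer, foot, plug from where it was at the start of the episode above 0.04 m).
It fails at once if the bottle or the cup is pushed away (distance of any of reagent, beaker from where it was at the start of the episode above 0.03 m).
It also fails if it takes over 64 s, if anything falls off the work surface, if the arm or the gripper's body presses on something with over 40 N, if the wrist force passes 120 N, or if a joint passes its speed limit or range.

## Working session

There is one attempt and no reset: what is moved stays moved. The work goes in short steps, Python scripts to look and compute and a tool call to move; the robot and the scene stay as the last step left them, time stands still between calls to the robot, and variables do not carry over. Pictures are saved under pics/ and viewed, and the job is handed in when it is done.

Besides the shell and the picture viewer there is one more tool, called after "Call:" as a command line: name --pt "numbers of a row" for each row, then --argument value for the rest. step_arm: Moves the arm, as the interface text tells. Its arguments: {"type":"object","properties":{"commands":{"type":"array"},"squeeze":{"type":"number"}},"required":["commands"]}

```bash
ls; mkdir -p pics
python3 - <<'E'
from workcell import bot, read_camera, camera_params, job
import cv2
print(bot.get_state())
for n in ["scene","side","wrist"]:
    cv2.imwrite(f"pics/{n}0.png",read_camera(n)[:,:,::-1]); print(n,camera_params(n))
E
```

```text
pics
{'clock': 0.0, 'joint_pos': array([-1.74060190e-01,  2.45785367e-01,  1.55901145e+00, -2.95108623e-05,
        1.33865561e+00, -1.74082828e-01]), 'joint_velocities': array([ 0.00020505, -0.00046891, -0.00015099, -0.00155892,  0.00122523,
       -0.00088075]), 'tau': array([ 8.38778797e-04, -4.15839279e+01, -3.14599335e+01,  6.84806099e-02,
        3.33599187e-02, -1.41738678e-04]), 'position': array([6.49442325e+02, 1.22236690e-01, 2.23365054e+02]), 'orientation': array([ 9.99999567e-01,  1.47269063e-05, -9.18319894e-04, -1.46910950e-04]), 'force': array([ 0.35124522, -0.01372973,  1.51825963]), 'moment': array([-0.03745201,  0.00202626,  0.01171379]), 'grip_width': 94.140724491098}
scene {'mtx': array([[423.70325823,   0.        , 255.34597643],
       [  0.        , 423.70325823, 189.80827354],
       [  0.        ,   0.        ,   1.        ]]), 'cam_to_world': array([[-1.03239466e-01,  8.40409666e-01, -5.32027448e-01,
         1.06569026e+03],
       [ 9.94655326e-01,  8.63973607e-02, -5.65356311e-02,
         5.66737284e+01],
       [-1.54732347e-03, -5.35020644e-01, -8.448
[... 474 characters left out ...]
2],
       [ 1.05180576e-02, -7.82705242e-01, -6.22303683e-01,
         6.44234284e+02],
       [ 0.00000000e+00,  0.00000000e+00,  0.00000000e+00,
         1.00000000e+00]])}
wrist {'mtx': array([[330.74203751,   0.        , 256.79801088],
       [  0.        , 330.74203751, 188.85928473],
       [  0.        ,   0.        ,   1.        ]]), 'T_tool_cam': array([[ 9.99999954e-01,  2.71459121e-05,  3.01703823e-04,
        -6.58069327e-01],
       [-1.03849006e-04,  9.66341825e-01,  2.57261475e-01,
        -7.47395727e+01],
       [-2.84565425e-04, -2.57261495e-01,  9.66341783e-01,
        -1.60111882e+02],
       [ 0.00000000e+00,  0.00000000e+00,  0.00000000e+00,
         1.00000000e+00]])}
```

View pics/scene0.png

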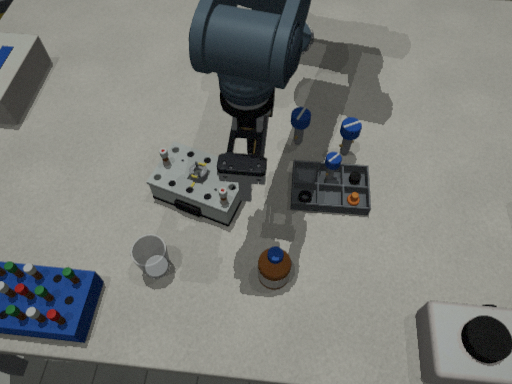

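View pics/side0.png

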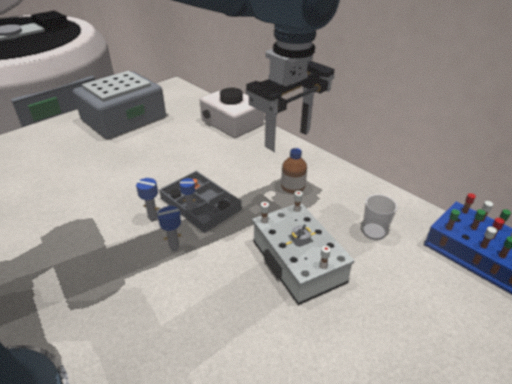

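View pics/wrist0.png

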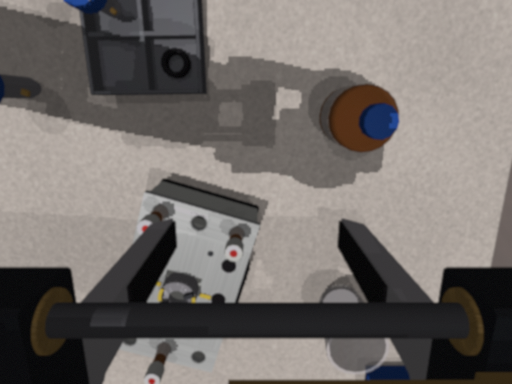

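The scene picture shows the tray at (330,187), with the small screw's head at (333,160). Two bigger look-alikes stand outside it at (300,118) and (350,128). The carrier is at (197,180), with the boss at about (198,171).

```bash
cat > h.py <<'E'
import numpy as np, cv2
from workcell import bot, read_camera, camera_params, job
from scipy.spatial.transform import Rotation as R
def cam(n,st=None):
    p=camera_params(n); K=p["mtx"]
    if n=="wrist":
        st=st or bot.get_state()
        T=np.eye(4);T[:3,:3]=R.from_quat(st["orientation"]).as_matrix();T[:3,3]=st["position"]
        return K,T@p["T_tool_cam"]
    return K,p["cam_to_world"]
def ray(c,uv):
    K,T=c; d=T[:3,:3]@np.linalg.solve(K,[uv[0],uv[1],1.]); return T[:3,3],d/np.linalg.norm(d)
def plane(c,uv,z):
    o,d=ray(c,uv); return o+d*(z-o[2])/d[2]
def proj(c,P):
    K,T=c; q=np.linalg.inv(T)@np.append(P,1); q=K@q[:3]; return q[:2]/q[2]
def tri(c1,u1,c2,u2):
    o1,d1=ray(c1,u1);o2,d2=ray(c2,u2)
    A=np.array([d1,-d2]).T; t=np.linalg.lstsq(A,o2-o1,rcond=None)[0]
    a=o1+t[0]*d1;b=o2+t[1]*d2; return (a+b)/2,np.linalg.norm(a-b)
E
python3 - <<'E'
import cv2
s=cv2.imread('pics/scene0.png'); d=cv2.imread('pics/side0.png')
a=cv2.resize(s[140:230,140:380],None,fx=3.3,fy=3.3,interpolation=cv2.INTER_CUBIC)
b=cv2.resize(d[165:300,130:360],None,fx=3.4,fy=3.4,interpolation=cv2.INTER_CUBIC)
cv2.imwrite('pics/c1.png',a);cv2.imwrite('pics/c2.png',b)
for n,im in(('s',s),('d',d)):
    h=cv2.cvtColor(im,cv2.COLOR_BGR2HSV)
    m=cv2.inRange(h,(105,150,60),(125,255,255))
    k,l,st,c=cv2.connectedComponentsWithStats(m)
    for i in range(1,k):
        if st[i,4]>20: print(n,st[i],c[i])
E
```

```text
s [  0  47  13  20 134] [ 4.00746269 53.65671642]
s [292 108  11  10  60] [296.3        111.91666667]
s [299 109  12  12  77] [305.01298701 115.45454545]
s [341 118  16  10  67] [348.19402985 120.98507463]
s [344 123  17  11 109] [353.17431193 128.48623853]
s [326 153  16  14 113] [333.26548673 158.89380531]
s [268 247  15  15 177] [275.02259887 254.        ]
s [  0 262   5   7  23] [  1.65217391 264.69565217]
s [ 16 264   8   7  31] [ 19.74193548 266.19354839]
s [   0  266   95   76 4057] [ 46.72516638 303.52699039]
d [138 185  13   4  26] [143.73076923 186.30769231]
d [ 432  203   80   90 2195] [477.92118451 242.30979499]
```

View pics/c1.png

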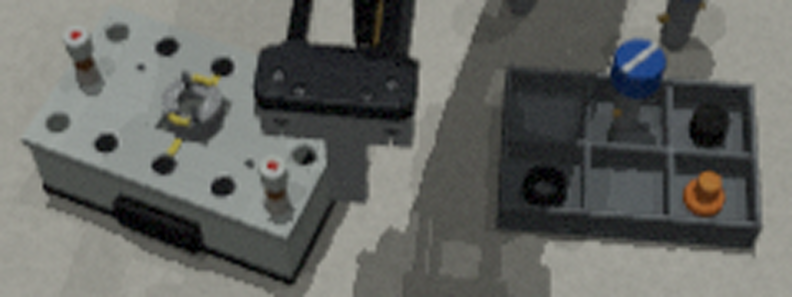

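View pics/c2.png

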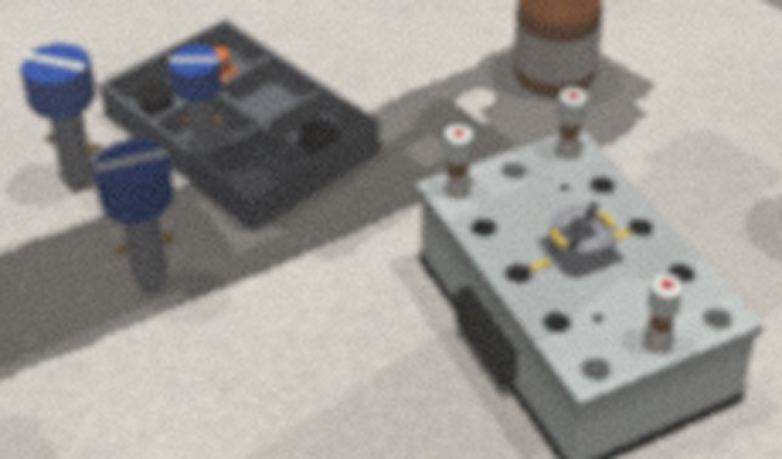

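Run:
```python
from h import *
S=cam("scene");D=cam("side");W=cam("wrist")
print("head",tri(S,(333.3,159.7),D,(187.6,183.2)),plane(S,(333.3,159.7),84),plane(D,(187.6,183.2),84))
b=(140+193/3.3,140+101/3.3);bd=(130+585/3.4,165+232/3.4)
print("boss",tri(S,b,D,bd),plane(S,b,86),plane(D,bd,86),plane(W,(182,290),86))
f=lambda x,y:(140+x/3.3,140+y/3.3)
g=lambda x,y:(130+x/3.4,165+y/3.4)
for q in ((78,37),(272,166)): print("tube",plane(S,f(*q),113))
for q in ((459,135),(573,96),(667,286)): print("tubeD",plane(D,g(*q),113))
for q in ((146,229),(233,253),(151,379)): print("tubeW",plane(W,q,113))
# yellow marks on plate 68
for q in ((205,80),(177,120),(175,147)): print('yS',plane(S,f(*q),86),plane(S,f(*q),68))
for q in ((605,218),(558,237),(624,234),(541,266)): print('yD',plane(D,g(*q),86),plane(D,g(*q),68))
# plate corners
for q in ((25,140),(283,240)): print('corner',plane(S,f(*q),68))
for q in ((419,184),(585,402),(758,327)): print('cornerD',plane(D,g(*q),68))
```

```text
head (array([503.92709116, 167.07974089,  78.73352815]), np.float64(0.8425593672234395)) [507.55635305 166.63365989  84.        ] [500.21561314 160.63815044  84.        ]
boss (array([ 565.76392595, -120.4118422 ,   82.00652393]), np.float64(5.3981165718597035)) [ 566.92897159 -117.21419729   86.        ] [ 563.47221269 -125.40253709   86.        ] [ 572.93565211 -110.60056754   86.        ]
tube [ 543.68156002 -192.37952962  113.        ]
tube [627.28076679 -55.41257733 113.        ]
tubeD [549.13469976 -36.7183806  113.        ]
tubeD [625.97943614 -59.10989962 113.        ]
tubeD [ 541.49716559 -198.15087934  113.        ]
tubeW [551.80554577 -33.65065046 113.        ]
tubeW [627.5719036 -56.5271692 113.       ]
tubeW [ 543.00499886 -194.1049819   113.        ]
yS [ 549.77206145 -112.37668298   86.        ] [ 537.14733723 -116.51341403   68.        ]
yS [ 582.49946545 -124.76298873   86.        ] [ 570.67559387 -129.20281762   68.        ]
yS [ 602.83088424 -122.31090624   86.        ] [ 591.50453059 -126.6907317    68.        ]
yD [ 580.68440067 -125.8891583    86.        ] [ 596.21729394 -114.8649535    68.        ]
yD [ 549.20160264 -117.35261614   86.        ] [ 563.71934801 -106.05315458   68.        ]
yD [ 578.4263125  -141.99384261   86.        ] [ 593.88639479 -131.48892572   68.        ]
yD [ 525.12188014 -126.03828911   86.        ] [ 538.86318626 -115.01889295   68.        ]
corner [ 596.0868918  -223.99313895   68.        ]
corner [652.22040564 -47.97221714  68.        ]
cornerD [536.44601216 -15.94511682  68.        ]
cornerD [ 482.55361757 -196.91801042   68.        ]
cornerD [ 590.83775297 -229.38780694   68.        ]
```

Run:
```python
from h import *
S=cam("scene");D=cam("side")
f=lambda x,y:(140+x/3.3,140+y/3.3)
g=lambda x,y:(130+x/3.4,165+y/3.4)
for c,a,b in ((S,f(622,72),f(657,44)),(D,g(170,61),g(220,60))):
    p=plane(c,a,84)-plane(c,b,84); print(np.degrees(np.arctan2(p[1],p[0])),np.linalg.norm(p))
```

```text
-41.93599917384179 33.99162821602149
138.28928566694037 33.10166563964541
```

Call:
step_arm --pt "-0.25 -0.25 0 0 0 0 94" --pt "-0.5 -0.5 0 0 0 0 94" --pt "-0.75 -0.75 0 0 0 0 94" --pt "-0.9 -1 0 0 0 0 94" --pt "-0.9 -1 0 0 0 0 94" --pt "-0.9 -1 0 0 0 0 94" --pt "-0.9 -1 0 0 0 0 94" --pt "-0.9 -1 0 0 0 0 94"

```text
clock: 0.82
position: [578.6, 79.1, 224.4]
orientation: [1.0, -0.0, 0.0, 0.0]
force: [0.0, -0.5, -0.2]
grip_width: 94.3
```

Call:
step_arm --pt "-0.25 -0.25 0 0 0 0 94" --pt "-0.5 -0.5 0.1 0 0 0 94" --pt "-0.75 -0.75 0.2 0 0 0 94" --pt "-0.9 -1 0.25 0 0 0 94" --pt "-0.9 -1 0.25 0 0 0 94" --pt "-0.9 -1 0.25 0 0 0 94" --pt "-0.9 -1 0.25 0 0 0 94" --pt "-0.9 -1 0.25 0 0 0 94"

```text
clock: 1.48
position: [507.2, 159.0, 204.9]
orientation: [1.0, -0.001, 0.0, 0.0]
force: [0.6, 0.2, 1.0]
grip_width: 94.1
```

Run:
```python
from h import *
st=bot.get_state(); print(st)
cv2.imwrite("pics/w1.png",read_camera("wrist")[:,:,::-1])
```

```text
{'clock': 1.4833, 'joint_pos': array([ 9.03719739e-02, -1.51192978e-02,  1.87820386e+00, -2.66384245e-04,
        1.27757975e+00,  9.20411756e-02]), 'joint_velocities': array([ 0.00201406, -0.00134391,  0.00168514, -0.00011094,  0.00026061,
        0.00233351]), 'tau': array([ 3.29485210e-01, -3.01603675e+01, -3.05775368e+01,  7.89149199e-02,
        1.41461825e-02, -3.75146134e-03]), 'position': array([507.21988378, 158.95819686, 204.92847627]), 'orientation': array([ 9.99999567e-01, -7.96162974e-04,  4.73855871e-04,  8.47184734e-05]), 'force': array([0.63340072, 0.21947482, 0.98586597]), 'moment': array([ 0.04689669,  0.00779992, -0.01710183]), 'grip_width': 94.1304327106066}
```

View pics/w1.png

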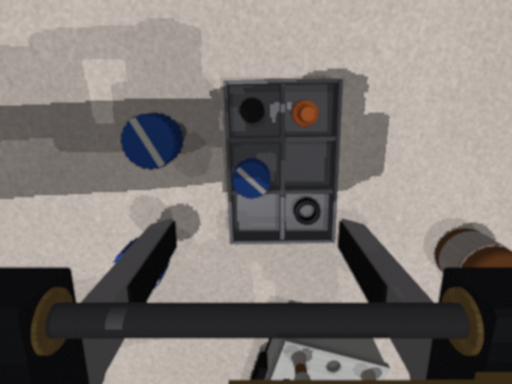

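The wrist picture shows the small screw's head at (252,178) in the tray, with its line running from (235,163) to (268,193), about -42° in world. The look-alikes are at (150,140) and (140,262).

```bash
cat >> h.py <<'E'
def head(im,c,near,z=84):
    h=cv2.cvtColor(im,cv2.COLOR_RGB2HSV)
    m=cv2.inRange(h,(100,110,30),(130,255,255)); m=cv2.morphologyEx(m,cv2.MORPH_CLOSE,np.ones((9,9)))
    k,l,s,ce=cv2.connectedComponentsWithStats(m)
    i=min((i for i in range(1,k) if s[i,4]>200),key=lambda i:np.hypot(*(ce[i]-near)))
    cn=cv2.findContours((l==i).astype('u1')*255,0,1)[0][0]
    (u,v),r=cv2.minEnclosingCircle(cn); e=cv2.fitEllipse(cv2.convexHull(cn))
    print("blob",s[i],ce[i],"circ",u,v,r,"ell",e)
    w=(l==i)&(h[:,:,1]<110)&(h[:,:,2]>60); ys,xs=np.nonzero(cv2.erode((l==i).astype('u1'),np.ones((3,3)))*w)
    P=np.array([plane(c,(x,y),z)[:2] for x,y in zip(xs,ys)])
    q=P-P.mean(0); a=np.linalg.svd(q)[2][0]
    print("center",plane(c,e[0],z),"line centre",P.mean(0),"angle",np.degrees(np.arctan2(a[1],a[0])),len(P))
E
python3 - <<'E'
from h import *
im=cv2.imread("pics/w1.png")[:,:,::-1]; c=cam("wrist"); head(im.copy(),c,(252,178))
E
```

```text
blob [ 232  158   39   40 1193] [250.72422464 177.80385583] circ 251.0 177.90322875976562 20.301294326782227 ell ((250.9016876220703, 178.03317260742188), (38.96695327758789, 39.39070510864258), 0.9302164912223816)
center [501.52201614 168.69133561  84.        ] line centre [499.8165832  167.98184359] angle -42.74944299967341 207
```

Call:
step_arm --pt "0 0 0 0 0 -0.07 94" --pt "0 0 0 0 0 -0.14 94" --pt "0 0 0 0 0 -0.21 94" --pt "0 0 0 0 0 -0.28 94" --pt "0 0 0 0 0 -0.35 94" --pt "0 0 0 0 0 -0.42 94" --pt "0 0 0 0 0 -0.49 80" --pt "0 0 0 0 0 -0.56 80"

```text
clock: 2.2
position: [506.8, 159.2, 204.7]
orientation: [0.904, 0.428, 0.0, 0.0]
force: [-0.3, 0.3, 0.3]
grip_width: 84.1
```

Call:
step_arm --pt "0 0 0 0 0 -0.07 70" --pt "0 0 0 0 0 -0.14 70" --pt "0 0 0 0 0 -0.21 70" --pt "0 0 0 0 0 -0.28 70" --pt "0 0 0 0 0 -0.35 70" --pt "0 0 0 0 0 -0.384 70" --pt "0 0 0 0 0 -0.384 70" --pt "0 0 0 0 0 -0.384 70"

```text
clock: 2.87
position: [506.6, 159.4, 204.6]
orientation: [0.738, 0.674, 0.0, 0.0]
force: [-0.2, -0.3, 0.5]
grip_width: 70.5
```

Run:
```python
from h import *
st=bot.get_state(); print(st['position'],st['orientation'],st['joint_pos'][5]); c=cam("wrist",st)
im=read_camera("wrist")
cv2.imwrite("pics/w2.png",im[:,:,::-1])
print(proj(c,[505,164,84]))
head(im,c,proj(c,[505,164,84]))
```

```text
[506.56114527 159.41128725 204.622813  ] [7.38378315e-01 6.74386710e-01 1.08187477e-04 1.28604544e-04] -1.3889801018264916
[261.794032   187.19451374]
blob [ 245  161   39   40 1214] [263.94233937 180.776771  ] circ 264.3985595703125 180.7463836669922 20.471134185791016 ell ((263.9102478027344, 180.97293090820312), (38.56703567504883, 40.30361557006836), 167.3167266845703)
center [499.57581285 166.32441775  84.        ] line centre [500.24077872 167.72713902] angle -43.18015728819089 216
```

View pics/w2.png

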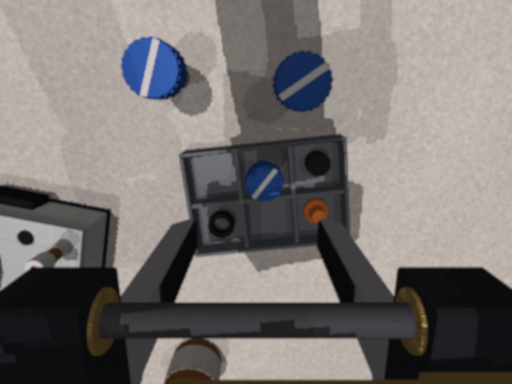

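Call:
step_arm --pt "0.05 -0.04 0.2 0 0 0 70" --pt "0.098 -0.09 0.5 0 0 0 70" --pt "0.098 -0.09 0.8 0 0 0 70" --pt "0.098 -0.09 0.8 0 0 0 70" --pt "0.098 -0.09 0.8 0 0 0 70" --pt "0.098 -0.09 0.8 0 0 0 70" --pt "0.098 -0.09 0.8 0 0 0 70" --pt "0.098 -0.09 0.8 0 0 0 70"

```text
clock: 3.58
position: [500.7, 168.5, 142.2]
orientation: [0.738, 0.675, 0.001, 0.001]
force: [0.4, 0.3, 0.2]
grip_width: 69.9
```

Run:
```python
from h import *
st=bot.get_state(); print(st['position'],st['orientation'],st['joint_pos'][5]); c=cam("wrist",st)
im=read_camera("wrist")
cv2.imwrite("pics/w3.png",im[:,:,::-1])
print(proj(c,[500,168,84]))
head(im,c,proj(c,[500,168,84]))
```

```text
[500.74648018 168.48621991 142.22596781] [0.73762767 0.67520588 0.0012551  0.0009241 ] -1.3726801802175403
[255.8340244  211.38195413]
blob [ 230  184   49   52 1952] [253.9380123  209.44159836] circ 254.01475524902344 209.41146850585938 25.901653289794922 ell ((253.8702392578125, 209.66659545898438), (48.48273849487305, 51.8562126159668), 3.2011287212371826)
center [498.62763819 166.75274211  84.        ] line centre [500.33771646 167.76724005] angle -42.5749147964013 311
```

View pics/w3.png

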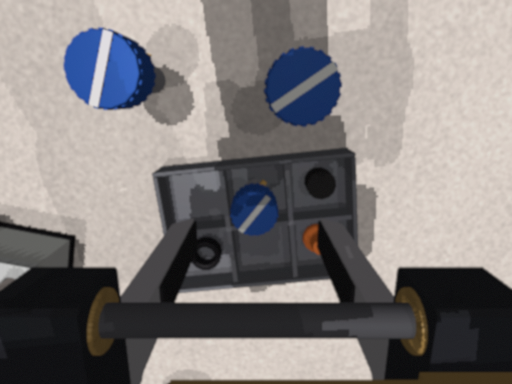

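Call:
step_arm --pt "-0.01 -0.005 0.2 0 0 0 60" --pt "-0.01 -0.005 0.5 0 0 0 60" --pt "-0.01 -0.005 0.7 0 0 0 60" --pt "-0.01 -0.005 0.815 0 0 0 60" --pt "-0.01 -0.005 0.815 0 0 0 60" --pt "-0.01 -0.005 0.815 0 0 0 60" --pt "-0.01 -0.005 0.815 0 0 0 40" --pt "-0.01 -0.005 0.815 0 0 0 30" --squeeze 25

```text
clock: 4.3
position: [500.2, 167.8, 76.7]
orientation: [0.737, 0.675, 0.001, 0.001]
force: [0.0, -0.2, -0.8]
grip_width: 50.0
```

Call:
step_arm --pt "0 0 0 0 0 0 30" --pt "0 0 0 0 0 0 30" --pt "0 0 0 0 0 0 28" --pt "0 0 0 0 0 0 28" --pt "0 0 0 0 0 0 28" --pt "0 0 0 0 0 0 28" --pt "0 0 0 0 0 0 28" --pt "0 0 0 0 0 0 28"

```text
clock: 4.97
position: [499.6, 167.6, 75.8]
orientation: [0.737, 0.675, 0.0, 0.0]
force: [-0.1, -0.3, 5.4]
grip_width: 32.6
```

Call:
step_arm --pt "0 0 -0.1 0 0 0 28" --pt "0 0 -0.3 0 0 0 28" --pt "0 0 -0.6 0 0 0 28" --pt "0 0 -0.9 0 0 0 28" --pt "0 0 -1 0 0 0 28" --pt "0 0 -1 0 0 0 28" --pt "0 0 -1 0 0 0 28" --pt "0 0 -1 0 0 0 28"

```text
clock: 5.63
position: [497.8, 167.5, 153.4]
orientation: [0.738, 0.675, -0.001, -0.001]
force: [-0.6, 0.1, -2.3]
grip_width: 32.6
```

Call:
step_arm --pt "0 0 -0.4 0 0 0 28" --pt "0 0 -0.8 0 0 0 28" --pt "0 0 -0.8 0 0 0 28" --pt "-0.3 0 -0.8 0 0 0 28" --pt "-0.6 0 -0.8 0 0 0 28" --pt "-0.9 0 -0.8 0 0 0 28" --pt "-1 0 -0.8 0 0 0 28" --pt "-1 0 -0.8 0 0 0 28"

```text
clock: 6.3
position: [491.3, 86.8, 217.5]
orientation: [0.738, 0.674, -0.001, -0.001]
force: [0.2, 0.1, -1.9]
grip_width: 32.6
```

Call:
step_arm --pt "-0.3 0 0 0 0 0 28" --pt "-0.6 0 0 0 0 0 28" --pt "-0.9 0 0 0 0 0 28" --pt "-1 0 0 0 0 0 28" --pt "-1 0 0 0 0 0 28" --pt "-1 0 0 0 0 0 28" --pt "-1 0 0 0 0 0 28" --pt "-1 0 0 0 0 0 28"

```text
clock: 6.97
position: [485.0, 9.5, 219.1]
orientation: [0.737, 0.676, 0.0, -0.0]
force: [-0.5, -0.2, -1.6]
grip_width: 32.7
```

Run:
```python
from h import *
st=bot.get_state(); print(st['position'],st['orientation'],st['joint_pos'],st['force']); c=cam("wrist",st)
im=read_camera("wrist")
cv2.imwrite("pics/w4.png",im[:,:,::-1])
print(proj(c,[567,-118,86]))
```

```text
[485.03136244   9.45080667 219.0698444 ] [ 7.37005650e-01  6.75886536e-01  3.69594875e-05 -2.48392760e-04] [-2.14951351e-01 -1.46565880e-01  1.97453243e+00  3.58268414e-04
  1.31398969e+00 -1.69937633e+00] [-0.49561901 -0.15539468 -1.64913408]
[135.22492435 276.86501381]
```

View pics/w4.png

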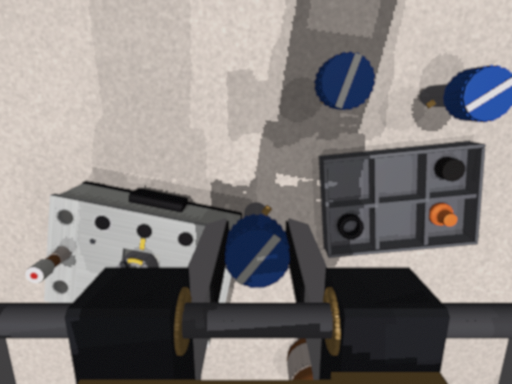

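Call:
step_arm --pt "-0.12 0.08 0 0 0 0.075 28" --pt "-0.25 0.17 0 0 0 0.15 28" --pt "-0.4 0.27 0 0 0 0.225 28" --pt "-0.55 0.37 0 0 0 0.3 28" --pt "-0.7 0.47 0 0 0 0.375 28" --pt "-0.85 0.57 0 0 0 0.45 28" --pt "-0.95 0.63 0 0 0 0.525 28" --pt "-1 0.68 0 0 0 0.6 28"

```text
clock: 7.68
position: [532.7, -76.5, 219.2]
orientation: [0.964, 0.264, -0.0, 0.0]
force: [-1.1, 0.0, -1.5]
grip_width: 32.4
```

```bash
cat >> h.py <<'E'
def delta(P,th):
    "tool-unit shift to world point P, and turn to tool-x angle th deg"
    st=bot.get_state(); M=R.from_quat(st["orientation"]).as_matrix()
    cur=np.degrees(np.arctan2(M[1,0],M[0,0]))
    print("pos",st["position"].round(1),"th",cur.round(2),"j6",st["joint_pos"][5].round(3),"j1",st["joint_pos"][0].round(3),"tilt",np.degrees(np.arccos(-M[2,2])).round(2),"F",st["force"].round(1),"t",st["clock"])
    print("shift units",(M.T@(np.array(P)-st["position"])/80).round(3),"turn units",round((cur-th)/90,3))
E
python3 -c "
from h import *
delta([591,-184,220],20)"
```

```text
pos [532.7 -76.5 219.2] th 30.63 j6 -0.888 j1 -0.353 tilt 0.0 F [-1.1  0.  -1.5] t 7.6833
shift units [-0.057  1.528 -0.011] turn units 0.118
```

Call:
step_arm --pt "0 0.15 0 0 0 0.05 28" --pt "-0.03 0.4 0 0 0 0.1 28" --pt "-0.05 0.7 0 0 0 0.118 28" --pt "-0.05 0.95 0 0 0 0.118 28" --pt "-0.05 1 0 0 0 0.118 28" --pt "-0.05 1 0 0 0 0.118 28" --pt "-0.05 1 0 0 0 0.118 28" --pt "-0.05 1 0 0 0 0.118 28"

```text
clock: 8.35
position: [569.5, -145.6, 219.0]
orientation: [0.984, 0.177, -0.0, -0.0]
force: [0.6, 0.4, -1.5]
grip_width: 32.5
```

Run:
```python
from h import *
delta([591,-184,220],20)
st=bot.get_state(); c=cam("wrist",st)
im=read_camera("wrist")
cv2.imwrite("pics/w5.png",im[:,:,::-1])
print(proj(c,[567,-118,86]))
```

```text
pos [ 569.5 -145.6  219. ] th 20.41 j6 -0.799 j1 -0.443 tilt 0.05 F [ 0.6  0.4 -1.5] t 8.35
shift units [ 0.084  0.544 -0.012] turn units 0.005
[265.55197462 156.70257509]
```

View pics/w5.png

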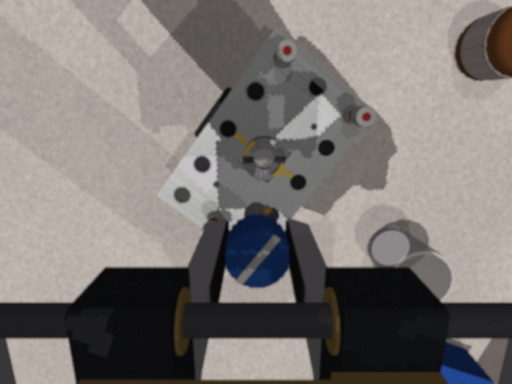

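Run:
```python
import cv2
s=cv2.imread('pics/w5.png')
cv2.imwrite('pics/c5.png',cv2.resize(s[105:205,210:330],None,fx=6,fy=6,interpolation=cv2.INTER_CUBIC))
```

```text
(no output)
```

View pics/c5.png

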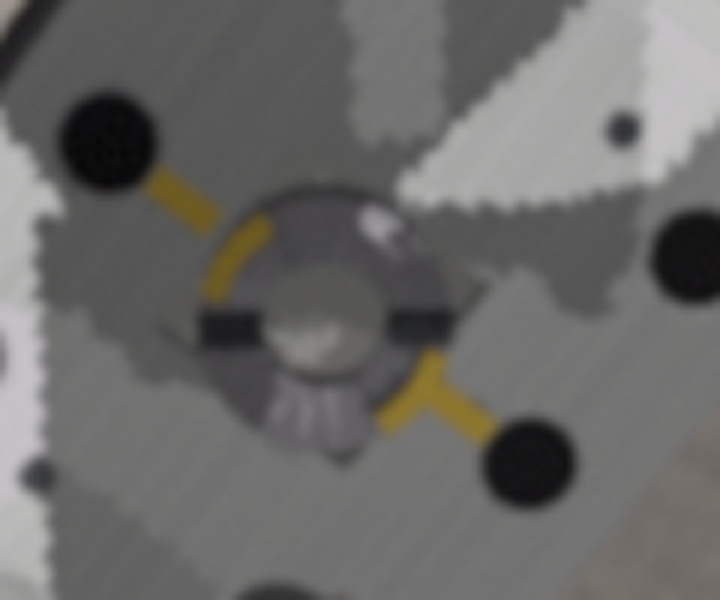

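Run:
```python
from h import *
im=cv2.imread("pics/w5.png")[:,:,::-1].copy(); c=cam("wrist")
f=lambda x,y:(210+x/6,105+y/6)
print("boss",plane(c,f(325,320),86))
a,b=plane(c,f(108,142),68),plane(c,f(528,463),68)
print(a,b,(a+b)/2,np.linalg.norm(a-b),np.degrees(np.arctan2(*(b-a)[1::-1])))
a,b=plane(c,f(180,200),68),plane(c,f(465,417),68)
print(a,b,(a+b)/2,np.degrees(np.arctan2(*(b-a)[1::-1])))
for q in ((287,50),(366,117)): print('tube',plane(c,q,113))
# held screw
st=bot.get_state(); head(im,c,(257,250),st['position'][2]+7)
print(proj(c,st['position']+[0,0,7]))
```

```text
boss [ 566.43458908 -119.93234915   86.        ]
[ 526.52853765 -108.33907514   68.        ] [ 606.84984506 -133.02227579   68.        ] [ 566.68919135 -120.68067547   68.        ] 84.02840483320514 -17.082494837799135
[ 539.98203298 -112.85963205   68.        ] [ 594.49768775 -129.5138644    68.        ] [ 567.23986036 -121.18674822   68.        ] -16.98762340413231
tube [551.26738012 -33.19814245 113.        ]
tube [627.79620146 -57.12917795 113.        ]
blob [ 225  214   65   73 3679] [257.0250068  250.55395488] circ 256.5 250.06944274902344 36.34916687011719 ell ((256.8382568359375, 250.450439453125), (66.22093963623047, 72.70512390136719), 0.27380308508872986)
center [ 568.36239454 -143.92097179  226.16571187] line centre [ 570.97558898 -146.68221765] angle -107.22383890205215 525
[257.80230323 254.17362572]
```

```bash
python3 -c "
from h import *
delta([565.9,-119.9,172],20.4)"
```

```text
pos [ 569.5 -145.7  219.2] th 20.41 j6 -0.799 j1 -0.443 tilt 0.03 F [-0.3  0.1 -1. ] t 8.4
shift units [ 0.07  -0.318  0.59 ] turn units 0.0
```

Call:
step_arm --pt "0.03 -0.1 0 0 0 0 28" --pt "0.07 -0.25 0 0 0 0 28" --pt "0.07 -0.318 0.1 0 0 0 28" --pt "0.07 -0.318 0.3 0 0 0 28" --pt "0.07 -0.318 0.5 0 0 0 28" --pt "0.07 -0.318 0.59 0 0 0 28" --pt "0.07 -0.318 0.59 0 0 0 28" --pt "0.07 -0.318 0.59 0 0 0 28"

```text
clock: 9.07
position: [566.0, -120.5, 171.8]
orientation: [0.984, 0.177, -0.0, -0.0]
force: [1.1, -0.1, -1.6]
grip_width: 32.9
```

Run:
```python
from h import *
delta([565.9,-119.9,172],20.4)
s=read_camera("scene")[:,:,::-1];d=read_camera("side")[:,:,::-1]
S=cam("scene");D=cam("side")
print(proj(S,[566.5,-120.4,86]),proj(D,[566.5,-120.4,86]))
a=cv2.resize(s[120:220,140:260],None,fx=5,fy=5,interpolation=cv2.INTER_CUBIC)
b=cv2.resize(d[150:290,230:370],None,fx=4,fy=4,interpolation=cv2.INTER_CUBIC)
cv2.imwrite('pics/s6.png',a);cv2.imwrite('pics/d6.png',b)
```

```text
pos [ 566.  -120.5  171.8] th 20.36 j6 -0.761 j1 -0.406 tilt 0.05 F [ 1.1 -0.1 -1.6] t 9.0667
shift units [ 0.001 -0.008 -0.003] turn units -0.0
[197.03492968 170.31451198] [301.13237921 231.19019476]
```

View pics/s6.png

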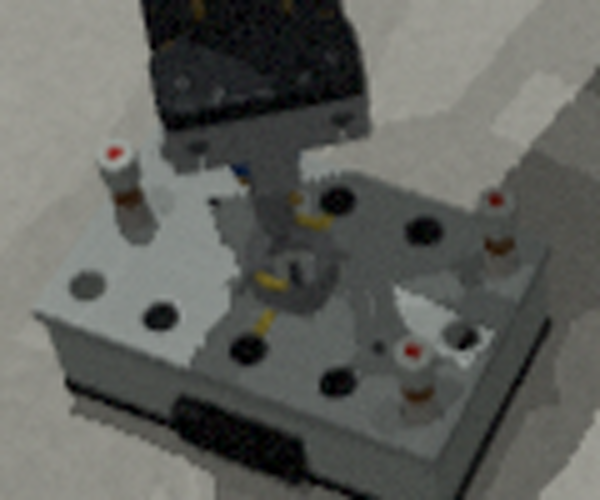

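View pics/d6.png

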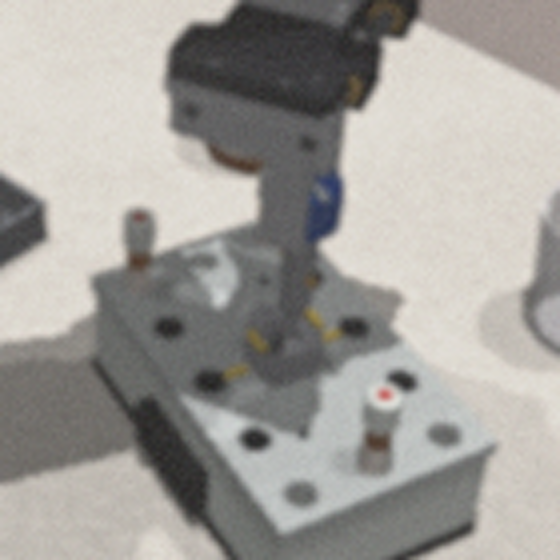

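Call:
step_arm --pt "0 0 0.06 0 0 0 28" --pt "0 0 0.12 0 0 0 28" --pt "0 0 0.18 0 0 0 28" --pt "0 0 0.24 0 0 0 28" --pt "0 0 0.28 0 0 0 28" --pt "0 0 0.31 0 0 0 28" --pt "0 0 0.31 0 0 0 28" --pt "0 0 0.31 0 0 0 28"

```text
clock: 9.83
position: [566.5, -120.1, 146.8]
orientation: [0.984, 0.177, 0.0, -0.001]
force: [2.4, 4.7, -0.4]
grip_width: 32.5
```

Run:
```python
from h import *
delta([565.9,-119.9,133],20.4); print(bot.get_state()['moment'])
```

```text
pos [ 566.5 -120.1  146.8] th 20.34 j6 -0.761 j1 -0.406 tilt 0.11 F [ 2.4  4.7 -0.4] t 9.8333
shift units [-0.006 -0.005  0.172] turn units -0.001
[ 1.17304558 -0.57276169  0.05800796]
```

Call:
step_arm --pt "0.01 -0.01 0 0 0 0 28" --pt "0.01 -0.01 0.02 0 0 0 28" --pt "0.01 -0.01 0.04 0 0 0 28" --pt "0.01 -0.01 0.06 0 0 0 28" --pt "0.01 -0.01 0.08 0 0 0 28" --pt "0.01 -0.01 0.1 0 0 0 28" --pt "0.01 -0.01 0.12 0 0 0 28" --pt "0.01 -0.01 0.12 0 0 0 28"

```text
clock: 10.5
position: [566.6, -119.8, 137.2]
orientation: [0.984, 0.177, -0.0, -0.0]
force: [-0.1, 4.0, 0.3]
grip_width: 32.4
```

Call:
step_arm --pt "0 0 0.01 0 0 0 28" --pt "0 0 0.02 0 0 0 28" --pt "0 0 0.03 0 0 0 28" --pt "0 0 0.03 0 0 0 28" --pt "0 0 0.03 0 0 0 28" --pt "0 0 0.03 0 0 0 28" --pt "0 0 0.03 0 0 0 28" --pt "0 0 0.03 0 0 0 28"

```text
clock: 11.17
position: [566.7, -119.8, 135.2]
orientation: [0.984, 0.177, -0.0, -0.0]
force: [0.6, 5.2, 1.5]
grip_width: 32.3
```

Call:
step_arm --pt "0.003 -0.01 0.01 0 0 0 28" --pt "0.003 -0.01 0.02 0 0 0 28" --pt "0.003 -0.01 0.025 0 0 0 28" --pt "0.003 -0.01 0.025 0 0 0 28" --pt "0.003 -0.01 0.025 0 0 0 28" --pt "0.003 -0.01 0.025 0 0 0 28" --pt "0.003 -0.01 0.025 0 0 0 28" --pt "0.003 -0.01 0.025 0 0 0 28"

```text
clock: 11.83
position: [566.6, -119.3, 133.0]
orientation: [0.984, 0.177, -0.0, 0.0]
force: [0.3, 1.9, -1.2]
grip_width: 32.6
```

Call:
step_arm --pt "0 0 0.01 0 0 0 28" --pt "0 0 0.015 0 0 0 28" --pt "0 0 0.015 0 0 0 28" --pt "0 0 0.015 0 0 0 28" --pt "0 0 0.015 0 0 0 28" --pt "0 0 0.015 0 0 0 28" --pt "0 0 0.015 0 0 0 28" --pt "0 0 0.015 0 0 0 28"

```text
clock: 12.5
position: [566.7, -119.2, 132.0]
orientation: [0.984, 0.177, -0.0, 0.0]
force: [-0.1, 1.4, 0.2]
grip_width: 32.7
```

Call:
step_arm --pt "0 0 0.01 0 0 0 28" --pt "0 0 0.015 0 0 0 28" --pt "0 0 0.015 0 0 0 28" --pt "0 0 0.015 0 0 0 28" --pt "0 0 0.015 0 0 0 28" --pt "0 0 0.015 0 0 0 28" --pt "0 0 0.015 0 0 0 28" --pt "0 0 0.015 0 0 0 28"

```text
clock: 13.17
position: [566.8, -119.3, 131.8]
orientation: [0.984, 0.177, -0.0, 0.0]
force: [-3.3, 2.4, 5.9]
grip_width: 32.5
```

Call:
step_arm --pt "0 0 0.01 0 0 0 28" --pt "0 0 0.01 0 0 0 28" --pt "0 0 0.01 0 0 0 28" --pt "0 0 0.01 0 0 0 28" --pt "0 0 0.01 0 0 0 28" --pt "0 0 0.01 0 0 0 28" --pt "0 0 0.01 0 0 0 28" --pt "0 0 0.01 0 0 0 28"

```text
clock: 13.83
position: [567.0, -119.4, 131.7]
orientation: [0.984, 0.177, -0.0, 0.0]
force: [-3.7, 3.3, 8.7]
grip_width: 32.4
```

Call:
step_arm --pt "-0.003 -0.005 0 0 0 -0.07 28" --pt "-0.003 -0.005 0 0 0 -0.14 28" --pt "-0.003 -0.005 0 0 0 -0.21 28" --pt "-0.003 -0.005 0 0 0 -0.28 28" --pt "-0.003 -0.005 0 0 0 -0.35 28" --pt "-0.003 -0.005 0 0 0 -0.42 28" --pt "-0.003 -0.005 0 0 0 -0.49 28" --pt "-0.003 -0.005 0 0 0 -0.56 28" --squeeze 35

```text
clock: 14.5
position: [565.8, -120.1, 131.6]
orientation: [0.814, 0.581, -0.002, 0.0]
force: [-6.4, 0.8, 8.9]
grip_width: 32.5
```

Run:
```python
from h import *
delta([566.7,-119.3,131.5],88); st=bot.get_state();print(st['moment'],st['joint_pos'])
c=cam("wrist",st); im=read_camera("wrist"); cv2.imwrite("pics/w7.png",im[:,:,::-1])
head(im,c,(257,250),st['position'][2]+8)
```

```text
pos [ 565.8 -120.1  131.6] th 71.07 j6 -1.642 j1 -0.404 tilt 0.2 F [-6.4  0.8  8.9] t 14.5
shift units [0.013 0.007 0.002] turn units -0.188
[ 0.01522286  1.3081742  -0.08244681] [-0.40359773  0.18253701  1.81086153 -0.00364848  1.14916864 -1.64247799]
blob [ 224  214   66   72 3764] [256.99123273 250.21068013] circ 256.94793701171875 249.94479370117188 36.43369674682617 ell ((256.88934326171875, 250.42648315429688), (67.2668228149414, 73.02627563476562), 175.96090698242188)
center [ 563.20229977 -119.19615207  139.63125132] line centre [ 567.06125857 -118.97985857] angle -57.08818938457837 525
```

View pics/w7.png

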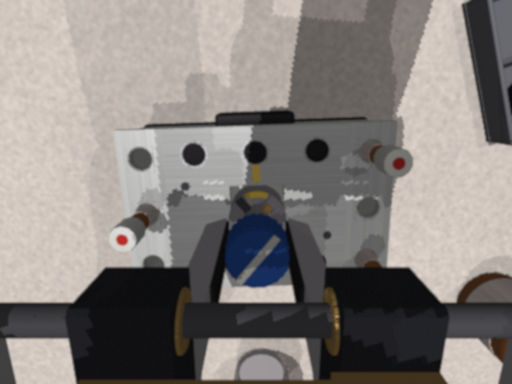

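Call:
step_arm --pt "-0.003 -0.008 0 0 0 -0.05 28" --pt "-0.003 -0.008 0 0 0 -0.1 28" --pt "-0.003 -0.008 0 0 0 -0.15 28" --pt "-0.003 -0.008 0 0 0 -0.17 28" --pt "-0.003 -0.008 0 0 0 -0.19 28" --pt "-0.003 -0.008 0 0 0 -0.19 28" --pt "-0.003 -0.008 0 0 0 -0.19 28" --pt "-0.003 -0.008 0 0 0 -0.19 28"

```text
clock: 15.22
position: [565.9, -120.3, 131.6]
orientation: [0.72, 0.694, -0.001, 0.001]
force: [-3.8, -1.4, 7.3]
grip_width: 32.0
```

Run:
```python
from h import *
delta([566.7,-119.3,131.5],110); st=bot.get_state();print(st['moment'])
c=cam("wrist",st); im=read_camera("wrist")
head(im,c,(257,250),st['position'][2]+8)
```

```text
pos [ 565.9 -120.3  131.6] th 87.86 j6 -1.936 j1 -0.404 tilt 0.17 F [-3.8 -1.4  7.3] t 15.2167
shift units [0.013 0.01  0.001] turn units -0.246
[-0.12833376  0.97661055 -0.09682558]
blob [ 224  214   66   73 3787] [256.9120676  250.30842355] circ 258.0 250.0 36.496673583984375 ell ((256.8487243652344, 250.33819580078125), (67.031005859375, 72.91641998291016), 173.40982055664062)
center [ 563.01079263 -119.96759181  139.60967667] line centre [ 566.61971761 -118.63864208] angle -40.14782416792889 526
```

Call:
step_arm --pt "0 0 0 0 0 -0.04 28" --pt "0 0 0 0 0 -0.08 28" --pt "0 0 0.005 0 0 -0.12 28" --pt "0 0 0.01 0 0 -0.16 28" --pt "0 0 0.015 0 0 -0.2 28" --pt "0 0 0.02 0 0 -0.23 28" --pt "0 0 0.025 0 0 -0.25 28" --pt "0 0 0.03 0 0 -0.25 28"

```text
clock: 15.93
position: [565.4, -120.2, 127.8]
orientation: [0.571, 0.821, -0.001, 0.0]
force: [-2.3, -1.8, 2.6]
grip_width: 32.6
```

Run:
```python
from h import *
delta([566.7,-119.3,125.8],110); st=bot.get_state();print(st['moment'])
c=cam("wrist",st); im=read_camera("wrist")
head(im,c,(257,250),st['position'][2]+8)
```

```text
pos [ 565.4 -120.2  127.8] th 110.38 j6 -2.329 j1 -0.404 tilt 0.15 F [-2.3 -1.8  2.6] t 15.9333
shift units [0.004 0.019 0.025] turn units 0.004
[-0.46136935  0.63163178 -0.01813909]
blob [ 224  214   66   75 3804] [256.98475289 250.58622503] circ 258.0 251.0 37.483428955078125 ell ((256.7204895019531, 250.82986450195312), (66.82694244384766, 74.29373168945312), 173.7047119140625)
center [ 562.95551275 -120.67674791  135.78779845] line centre [ 565.48612601 -118.15060342] angle -17.323789291835133 523
```

Call:
step_arm --pt "0 0 0.01 0 0 0 28" --pt "0 0 0.02 0 0 0 28" --pt "0 0 0.03 0 0 0 28" --pt "0 0 0.03 0 0 0 28" --pt "0 0 0.03 0 0 0 28" --pt "0 0 0.03 0 0 0 28" --pt "0 0 0.03 0 0 0 28" --pt "0 0 0.03 0 0 0 28"

```text
clock: 16.65
position: [565.5, -120.0, 125.9]
orientation: [0.571, 0.821, -0.001, 0.0]
force: [-4.6, -3.4, 5.0]
grip_width: 32.1
```

Call:
step_arm --pt "0 0 0.01 0 0 0 28" --pt "0 0 0.01 0 0 0 28" --pt "0 0 0.01 0 0 0 28" --pt "0 0 0.01 0 0 0 28" --pt "0 0 0.01 0 0 0 28" --pt "0 0 0.01 0 0 0 28" --pt "0 0 0.01 0 0 0 28" --pt "0 0 0.01 0 0 0 28"

```text
clock: 17.32
position: [565.5, -120.0, 125.8]
orientation: [0.571, 0.821, -0.001, 0.0]
force: [-6.3, -3.0, 7.8]
grip_width: 32.3
```

Call:
step_arm --pt "0 -0.008 0 0 0 0.07 28" --pt "0 -0.008 0.003 0 0 0.14 28" --pt "0 -0.008 0.006 0 0 0.21 28" --pt "0 -0.008 0.01 0 0 0.28 28" --pt "0 -0.008 0.013 0 0 0.35 28" --pt "0 -0.008 0.016 0 0 0.42 28" --pt "0 -0.008 0.02 0 0 0.46 28" --pt "0 -0.008 0.022 0 0 0.5 28"

```text
clock: 17.98
position: [565.6, -118.7, 124.0]
orientation: [0.843, 0.538, 0.001, -0.0]
force: [-3.1, 2.2, 7.6]
grip_width: 32.2
```

```bash
cat > k.py <<'E'
from h import *
delta([566.7,-119.3,125.8],110.4); st=bot.get_state();print(st['moment'])
c=cam("wrist",st); im=read_camera("wrist")
head(im,c,(257,250),st['position'][2]+8)
E
python3 k.py
```

```text
pos [ 565.6 -118.7  124. ] th 65.13 j6 -1.541 j1 -0.403 tilt 0.07 F [-3.1  2.2  7.6] t 17.9833
shift units [-0.001  0.016 -0.023] turn units -0.503
[0.49428794 0.64450158 0.08804724]
blob [ 224  214   66   73 3800] [256.87631579 250.31394737] circ 255.2456817626953 250.43080139160156 36.88255310058594 ell ((256.8354797363281, 250.48782348632812), (67.01409912109375, 73.65855407714844), 175.2697296142578)
center [ 563.02328706 -117.56913963  131.98288865] line centre [ 566.75974513 -117.74381027] angle -62.415819729033274 528
```

Call:
step_arm --pt "0 0 0.003 0 0 0.07 28" --pt "0 0 0.006 0 0 0.14 28" --pt "0 0 0.009 0 0 0.21 28" --pt "0 0 0.012 0 0 0.28 28" --pt "0 0 0.015 0 0 0.35 28" --pt "0 0 0.018 0 0 0.42 28" --pt "0 0 0.021 0 0 0.49 28" --pt "0 0 0.024 0 0 0.55 28"

```text
clock: 18.7
position: [566.9, -118.7, 122.1]
orientation: [0.991, 0.135, 0.003, 0.0]
force: [1.1, 1.6, 3.6]
grip_width: 32.3
```

```bash
python3 k.py
```

```text
pos [ 566.9 -118.7  122.1] th 15.49 j6 -0.675 j1 -0.403 tilt 0.29 F [1.1 1.6 3.6] t 18.7
shift units [-0.005  0.006 -0.046] turn units -1.055
[ 3.95504195e-01 -3.55458466e-01  1.76302972e-04]
blob [ 224  214   66   74 3801] [256.98474086 250.37437516] circ 258.6614074707031 250.56494140625 37.166866302490234 ell ((257.07562255859375, 250.68893432617188), (66.93749237060547, 73.9748306274414), 173.24095153808594)
center [ 565.89254713 -116.5497789   130.1367083 ] line centre [ 568.03039316 -119.37677209] angle -112.34002502117549 529
```

Call:
step_arm --pt "0 0 0.003 0 0 0.07 28" --pt "0 0 0.006 0 0 0.14 28" --pt "0 0 0.009 0 0 0.21 28" --pt "0 0 0.012 0 0 0.28 28" --pt "0 0 0.015 0 0 0.35 28" --pt "0 0 0.018 0 0 0.42 28" --pt "0 0 0.021 0 0 0.49 28" --pt "0 0 0.024 0 0 0.55 28"

```text
clock: 19.42
position: [567.6, -119.4, 120.3]
orientation: [0.957, -0.291, 0.004, -0.0]
force: [5.1, 0.2, 1.8]
grip_width: 32.5
```

Call:
step_arm --pt "0 0 0.003 0 0 0.07 28" --pt "0 0 0.006 0 0 0.14 28" --pt "0 0 0.009 0 0 0.21 28" --pt "0 0 0.012 0 0 0.28 28" --pt "0 0 0.015 0 0 0.35 28" --pt "0 0 0.017 0 0 0.39 28" --pt "0 0 0.017 0 0 0.39 28" --pt "0 0 0.017 0 0 0.39 28"

```text
clock: 20.08
position: [567.9, -119.9, 119.0]
orientation: [0.826, -0.564, 0.004, -0.001]
force: [5.8, -1.2, -0.1]
grip_width: 32.3
```

```bash
python3 k.py
```

```text
pos [ 567.9 -119.9  119. ] th -68.7 j6 0.795 j1 -0.404 tilt 0.46 F [ 5.8 -1.2 -0.1] t 20.0833
shift units [-0.012  0.01  -0.085] turn units -1.99
[-0.22977695 -1.03729259  0.06390107]
blob [ 224  213   66   75 3772] [256.88679745 250.17417815] circ 257.90478515625 250.33204650878906 37.348201751708984 ell ((256.8562316894531, 250.49964904785156), (66.88919830322266, 73.45439147949219), 178.0843505859375)
center [ 569.19710821 -118.9684634   126.98117883] line centre [ 566.68456806 -121.5842267 ] angle 163.19117983737638 523
```

Call:
step_arm --pt "0 0 0 0 0 0 45" --pt "0 0 0 0 0 0 60" --pt "0 0 0 0 0 0 60" --pt "0 0 0 0 0 0 60" --pt "0 0 0 0 0 -0.07 60" --pt "0 0 0 0 0 -0.14 60" --pt "0 0 0 0 0 -0.21 60" --pt "0 0 0 0 0 -0.28 60"

```text
clock: 20.8
position: [564.7, -119.0, 117.1]
orientation: [0.93, -0.368, -0.0, -0.0]
force: [0.6, 0.2, 0.1]
grip_width: 59.8
```

```bash
cat > k.py <<'E'
from h import *
delta([566.6,-119.8,119],111.3); st=bot.get_state();print(st['moment'])
c=cam("wrist",st); im=read_camera("wrist"); cv2.imwrite("pics/wk.png",im[:,:,::-1])
head(im,c,(257,250),127)
E
python3 k.py
```

```text
pos [ 564.7 -119.   117.1] th -43.24 j6 0.351 j1 -0.404 tilt 0.05 F [0.6 0.2 0.1] t 20.8
shift units [ 0.024 -0.008 -0.023] turn units -1.717
[0.03427888 0.00728582 0.06323965]
blob [ 227  209   65   74 3684] [259.57410423 245.59663409] circ 260.87835693359375 245.5401611328125 36.692161560058594 ell ((259.4477233886719, 245.67916870117188), (64.83616638183594, 73.58853912353516), 0.6086270809173584)
center [ 568.93086031 -115.5919678   127.        ] line centre [ 567.19819048 -119.38455977] angle 164.73507976467462 554
```

View pics/wk.png

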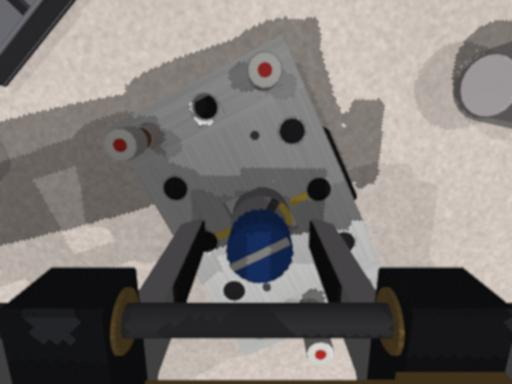

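Call:
step_arm --pt "0.024 -0.008 -0.023 0 0 -0.07 60" --pt "0.024 -0.008 -0.023 0 0 -0.145 60" --pt "0.024 -0.008 -0.023 0 0 -0.22 60" --pt "0.024 -0.008 -0.023 0 0 -0.295 60" --pt "0.024 -0.008 -0.023 0 0 -0.37 60" --pt "0.024 -0.008 -0.023 0 0 -0.445 60" --pt "0.024 -0.008 -0.023 0 0 -0.52 60" --pt "0.024 -0.008 -0.023 0 0 -0.59 60"

```text
clock: 21.52
position: [566.6, -119.8, 119.0]
orientation: [0.996, 0.085, -0.0, -0.0]
force: [-0.6, 0.3, -0.6]
grip_width: 60.3
```

Call:
step_arm --pt "0 0 0 0 0 -0.07 60" --pt "0 0 0 0 0 -0.145 60" --pt "0 0 0 0 0 -0.22 60" --pt "0 0 0 0 0 -0.295 60" --pt "0 0 0 0 0 -0.37 60" --pt "0 0 0 0 0 -0.445 60" --pt "0 0 0 0 0 -0.52 60" --pt "0 0 0 0 0 -0.59 60"

```text
clock: 22.18
position: [566.7, -119.8, 119.0]
orientation: [0.853, 0.521, -0.0, -0.0]
force: [-0.3, -0.6, -0.4]
grip_width: 60.3
```

Call:
step_arm --pt "0 0 0 0 0 -0.07 60" --pt "0 0 0 0 0 -0.14 60" --pt "0 0 0 0 0 -0.21 60" --pt "0 0 0 0 0 -0.28 60" --pt "0 0 0 0 0 -0.35 60" --pt "0 0 0 0 0 -0.42 60" --pt "0 0 0 0 0 -0.49 60" --pt "0 0 0 0 0 -0.53 60"

```text
clock: 22.85
position: [566.6, -119.8, 119.0]
orientation: [0.57, 0.822, -0.0, -0.0]
force: [-0.4, -0.2, -0.2]
grip_width: 60.3
```

```bash
python3 k.py
```

```text
pos [ 566.6 -119.8  119. ] th 110.48 j6 -2.332 j1 -0.404 tilt 0.04 F [-0.4 -0.2 -0.2] t 22.85
shift units [ 0. -0.  0.] turn units -0.009
[ 0.11587838 -0.0441043  -0.0180502 ]
blob [ 225  209   66   73 3699] [257.91159773 245.27953501] circ 257.4593505859375 244.93112182617188 36.34360122680664 ell ((257.5181884765625, 245.48687744140625), (66.82625579833984, 72.68540954589844), 179.94815063476562)
center [ 561.35138908 -121.0142451   127.        ] line centre [ 563.57339357 -118.14680518] angle -15.806061875327753 530
```

Call:
step_arm --pt "0 0 0 0 0 0 45" --pt "0 0 0 0 0 0 36" --pt "0 0 0 0 0 0 30" --pt "0 0 0 0 0 0 28" --pt "0 0 0 0 0 0 28" --pt "0 0 0 0 0 0 28" --pt "0 0 0 0 0 0 28" --pt "0 0 0 0 0 0 28"

```text
clock: 23.57
position: [566.9, -120.0, 119.3]
orientation: [0.571, 0.821, -0.0, -0.0]
force: [-0.7, 0.5, 0.5]
grip_width: 31.9
```

```bash
python3 k.py
```

```text
pos [ 566.9 -120.   119.3] th 110.33 j6 -2.33 j1 -0.404 tilt 0.0 F [-0.7  0.5  0.5] t 23.5667
shift units [ 0.003 -0.003  0.004] turn units -0.011
[ 0.07917221 -0.05273931  0.05452522]
blob [ 224  207   66   73 3767] [256.87523228 243.93310327] circ 256.3706970214844 243.4913787841797 36.64681625366211 ell ((256.8585510253906, 244.29298400878906), (67.87454986572266, 72.93107604980469), 2.0710103511810303)
center [ 561.21161366 -121.61671955  127.        ] line centre [ 563.49458344 -119.43008337] angle -16.055253740633574 529
```

Call:
step_arm --pt "0 0 0.006 0 0 0.07 28" --pt "0 0 0.01 0 0 0.14 28" --pt "0 0 0.014 0 0 0.21 28" --pt "0 0 0.017 0 0 0.28 28" --pt "0 0 0.02 0 0 0.35 28" --pt "0 0 0.023 0 0 0.42 28" --pt "0 0 0.026 0 0 0.49 28" --pt "0 0 0.03 0 0 0.55 28"

```text
clock: 24.28
position: [567.0, -120.3, 117.3]
orientation: [0.864, 0.504, -0.0, 0.0]
force: [-0.3, -0.8, 2.3]
grip_width: 32.1
```

Call:
step_arm --pt "0 0 0.003 0 0 0.07 28" --pt "0 0 0.006 0 0 0.14 28" --pt "0 0 0.009 0 0 0.21 28" --pt "0 0 0.012 0 0 0.28 28" --pt "0 0 0.015 0 0 0.35 28" --pt "0 0 0.018 0 0 0.42 28" --pt "0 0 0.021 0 0 0.49 28" --pt "0 0 0.024 0 0 0.55 28"

```text
clock: 24.95
position: [566.9, -120.5, 115.5]
orientation: [0.995, 0.096, -0.0, 0.001]
force: [-1.9, -0.5, 2.9]
grip_width: 32.5
```

```bash
python3 k.py
```

```text
pos [ 566.9 -120.5  115.5] th 11.05 j6 -0.597 j1 -0.404 tilt 0.07 F [-1.9 -0.5  2.9] t 24.95
shift units [-0.001 -0.009 -0.044] turn units -1.114
[-0.23728625  0.32258581 -0.01494671]
blob [ 224  208   66   72 3747] [256.877502   243.90952762] circ 256.5 244.0 36.28025817871094 ell ((256.9029541015625, 244.13214111328125), (68.12801361083984, 71.92748260498047), 1.7421751022338867)
center [ 564.91873845 -113.225074    127.        ] line centre [ 566.65776816 -115.86926298] angle -115.3083577637863 530
```

Call:
step_arm --pt "0 0 0.003 0 0 0.07 28" --pt "0 0 0.006 0 0 0.14 28" --pt "0 0 0.009 0 0 0.21 28" --pt "0 0 0.012 0 0 0.28 28" --pt "0 0 0.015 0 0 0.35 28" --pt "0 0 0.018 0 0 0.42 28" --pt "0 0 0.021 0 0 0.49 28" --pt "0 0 0.023 0 0 0.53 28"

```text
clock: 25.67
position: [566.7, -120.3, 113.7]
orientation: [0.95, -0.313, -0.0, 0.0]
force: [-1.9, -0.8, 3.3]
grip_width: 32.5
```

Call:
step_arm --pt "0 0 0.003 0 0 0.07 28" --pt "0 0 0.006 0 0 0.14 28" --pt "0 0 0.009 0 0 0.21 28" --pt "0 0 0.012 0 0 0.28 28" --pt "0 0 0.015 0 0 0.35 28" --pt "0 0 0.016 0 0 0.37 28" --pt "0 0 0.016 0 0 0.37 28" --pt "0 0 0.016 0 0 0.37 28"

```text
clock: 26.33
position: [566.7, -120.1, 112.3]
orientation: [0.822, -0.57, -0.0, 0.0]
force: [-2.8, -0.1, 5.1]
grip_width: 32.2
```

Call:
step_arm --pt "0 0 0 0 0 0 28" --pt "0 0 0 0 0 0 28" --pt "0 0 0 0 0 0 28" --pt "0 0 0 0 0 0 28" --pt "0 0 0 0 0 0 28" --pt "0 0 0 0 0 0 28" --pt "0 0 0 0 0 0 28" --pt "0 0 0 0 0 0 28"

```text
clock: 27.0
position: [566.7, -120.1, 112.3]
orientation: [0.821, -0.57, -0.0, 0.0]
force: [-4.4, 0.4, 5.5]
grip_width: 32.5
```

```bash
python3 k.py
python3 - <<'E'
from h import *
d=read_camera("side")[:,:,::-1]; s=read_camera("scene")[:,:,::-1]
b=cv2.resize(d[150:290,230:370],None,fx=4,fy=4,interpolation=cv2.INTER_CUBIC)
a=cv2.resize(s[120:220,140:400],None,fx=3,fy=3,interpolation=cv2.INTER_CUBIC)
cv2.imwrite('pics/d9.png',b);cv2.imwrite('pics/s9.png',a)
E
```

```text
pos [ 566.7 -120.1  112.3] th -69.55 j6 0.81 j1 -0.404 tilt 0.04 F [-4.4  0.4  5.5] t 27.0
shift units [-0.004  0.    -0.083] turn units -2.009
[-0.03320412  0.8077998   0.04871278]
blob [ 224  207   66   73 3757] [256.69949428 243.98961938] circ 256.2060546875 243.5098876953125 36.70658493041992 ell ((256.4082946777344, 244.1746063232422), (67.91150665283203, 72.5829086303711), 9.172091484069824)
center [ 574.13847533 -116.76272131  127.        ] line centre [ 571.94134824 -119.07495855] angle 164.2378789147289 533
```

View pics/d9.png

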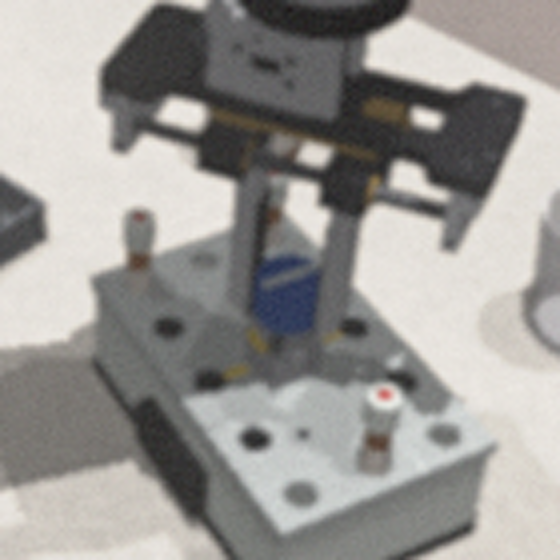

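View pics/s9.png

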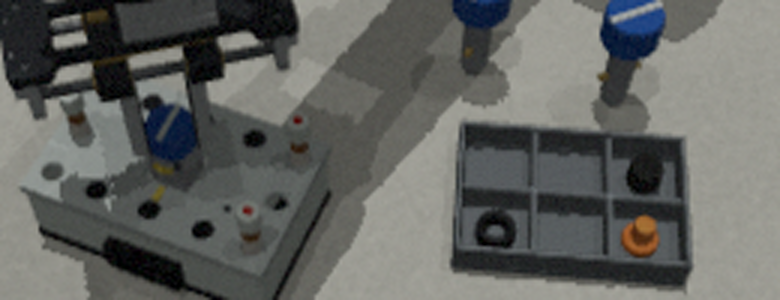

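```bash
python3 -c "
from workcell import job
print(job.close_job())"
```

```text
the job is handed in; nothing more can be done
None
```

I took the small blue-headed screw from the tray and started it in the boss. I handed the job in at about 27 s of the 64 s, with the gripper still holding the head. The hand-in gives no verdict.

- **Resting on the face:** I set the screw in the boss with its white line about 90° from the yellow marks. It made contact at TCP height 131.8 mm, with about 9 N upward.
- **Dropping in:** I turned it backward and paused about 23° short of the gap, where it was still on the face. It then dropped 6.0 mm into the thread, to 125.8 mm.
- **Turning forward:** I turned it clockwise for one turn in two halves, letting go of the head and regripping it in between. The hand sank 14 mm a turn throughout.

**Last checks:**
- The white line puts the total turn at about 358°.
- The TCP had sunk 13.5 mm since the drop, so the screw's origin should be about 45.5 mm below the mouth. The regrip could shift that by up to the thread's 1.5 mm of play.
- The TCP was within about 1 mm of the measured boss axis, and the tool's tilt was 0.04°.
- The gripper was closed to 32.5 mm with a 35 N squeeze set. Outside forces on the tool were under 6 N and it was at rest.
- In the last scene and side pictures the three tubes and the other tray parts look unmoved. Neither crop fully shows the bottle or the cup, and the arm never went near them.

**One check disagreed:** in the close-up wrist views after the regrip, the head's centre appeared 3 to 5 mm off the TCP. I put this down to camera error at short range, because the arm's position and the low side forces both placed the screw on the axis.

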